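Find the rocking corner of the inking slab and shim it

TASK

The steel inking slab in its frame on the desk rocks at one corner. Press down on its corners one after another until you find the one that gives, then press the shim tab beside that corner down flat. Leave the other three tabs standing, pick nothing up, and do not disturb the things lying round about.

Things in the scene. Friction and masses are not known exactly. Their poses are not given: they have to be found in the camera images.
- frame: low light-wood frame round the slab, fixed, 136 (x) by 176 mm (y), rim top 28 mm above the desk; a ledge 24 mm wide, 18.5 high, 46 long sticks out under each tab. Origin: centre of its underside. x points away from the robot (turned at most 12 degrees), y left. At the soft corner a tab goes fully flat under the slab; at a bearing corner it jams less than halfway and stays so.
- slab: loose plain steel inking slab, 120 (x) by 160 (y) by 10 mm, 1.4 kg, lying level in the frame on four hidden feet with 2 mm play round it; its top is 34 mm above the desk. Origin: centre of its underside; axes as the frame's.
- corner_far_left (a point): top of the slab's far left corner, on the small dark screw head (12 mm) above its foot: 42 mm along x and 60 mm along y from the slab's middle, 34 mm above the desk. A bearing corner does not give here (under 1 mm at 15 N). The one soft corner (unseen, differs each time) gives from about 2 to 3 N, is 5 mm down at about 4 to 6 N, stops there and springs back when let go.
- corner_far_right (a point): top of the slab's far right corner, on the small dark screw head (12 mm) above its foot: 42 mm along x and 60 mm along y from the slab's middle, 34 mm above the desk. A bearing corner does not give here (under 1 mm at 15 N). The one soft corner (unseen, differs each time) gives from about 2 to 3 N, is 5 mm down at about 4 to 6 N, stops there and springs back when let go.
- corner_near_left (a point): top of the slab's near left corner, on the small dark screw head (12 mm) above its foot: 42 mm along x and 60 mm along y from the slab's middle, 34 mm above the desk. A bearing corner does not give here (under 1 mm at 15 N). The one soft corner (unseen, differs each time) gives from about 2 to 3 N, is 5 mm down at about 4 to 6 N, stops there and springs back when let go.
- corner_near_right (a point): top of the slab's near right corner, on the small dark screw head (12 mm) above its foot: 42 mm along x and 60 mm along y from the slab's middle, 34 mm above the desk. A bearing corner does not give here (under 1 mm at 15 N). The one soft corner (unseen, differs each time) gives from about 2 to 3 N, is 5 mm down at about 4 to 6 N, stops there and springs back when let go.
- tab_far_left (a joint): aluminium shim tab beside the far left corner, 18 mm wide, 40 long, 4 thick, hinged on the frame's left side (hinge along the frame's x, 88 mm from its middle, 21.5 mm above the desk), pointing out to the left. Radians: about 0 standing (40 degrees up, outer end 47 mm above the desk), 0.70 flat on its ledge. Stiff: about 3 to 6 N down at its pad moves it; it stays where left.
- tab_far_right (a joint): aluminium shim tab beside the far right corner, 18 mm wide, 40 long, 4 thick, hinged on the frame's right side (hinge along the frame's x, 88 mm from its middle, 21.5 mm above the desk), pointing out to the right. Radians: about 0 standing (40 degrees up, outer end 47 mm above the desk), 0.70 flat on its ledge. Stiff: about 3 to 6 N down at its pad moves it; it stays where left.
- tab_near_left (a joint): aluminium shim tab beside the near left corner, 18 mm wide, 40 long, 4 thick, hinged on the frame's left side (hinge along the frame's x, 88 mm from its middle, 21.5 mm above the desk), pointing out to the left. Radians: about 0 standing (40 degrees up, outer end 47 mm above the desk), 0.70 flat on its ledge. Stiff: about 3 to 6 N down at its pad moves it; it stays where left.
- tab_near_right (a joint): aluminium shim tab beside the near right corner, 18 mm wide, 40 long, 4 thick, hinged on the frame's right side (hinge along the frame's x, 88 mm from its middle, 21.5 mm above the desk), pointing out to the right. Radians: about 0 standing (40 degrees up, outer end 47 mm above the desk), 0.70 flat on its ledge. Stiff: about 3 to 6 N down at its pad moves it; it stays where left.
- tab_far_left_pad (a point): centre of the small dark disc (11 mm) on the upper face of the far left tab, 31 mm from its hinge: about 43 mm above the desk and 111 mm from the frame's middle while standing; 23.5 mm above the desk and 119 mm from the middle when flat. Moves with the tab.
- tab_far_right_pad (a point): centre of the small dark disc (11 mm) on the upper face of the far right tab, 31 mm from its hinge: about 43 mm above the desk and 111 mm from the frame's middle while standing; 23.5 mm above the desk and 119 mm from the middle when flat. Moves with the tab.
- tab_near_left_pad (a point): centre of the small dark disc (11 mm) on the upper face of the near left tab, 31 mm from its hinge: about 43 mm above the desk and 111 mm from the frame's middle while standing; 23.5 mm above the desk and 119 mm from the middle when flat. Moves with the tab.
- tab_near_right_pad (a point): centre of the small dark disc (11 mm) on the upper face of the near right tab, 31 mm from its hinge: about 43 mm above the desk and 111 mm from the frame's middle while standing; 23.5 mm above the desk and 119 mm from the middle when flat. Moves with the tab.
- tape_roll: bystander: roll of masking tape lying flat, about 101 x 112 x 24 mm, left of the frame. Origin: centre of its underside.
- eraser: bystander: eraser, 21 x 45 x 13 mm, right of the frame. Origin: centre of its underside.
- paint_tube: bystander: squeezed metal paint tube, 34 x 134 x 22 mm, right of the eraser. Origin: centre of its underside.
Not all that is in view belongs to the job. Of the things that look like the slab, the larger one is meant.

How it is judged:
On the way, in this order (a step that is already met when the one before it is completed fails the run):
1. the slab's soft corner is pressed down by more than 3 mm (z of any of corner_far_left, corner_far_right, corner_near_left, corner_near_right in the frame of frame below 0.031 m), for 0.05 s.
2. one shim tab is pressed flat, the other three still standing (((value of joint tab_far_left above 0.6 rad and value of joint each of tab_far_right, tab_near_left, tab_near_right below 0.14 rad) or (value of joint tab_far_right above 0.6 rad and value of joint each of tab_far_left, tab_near_left, tab_near_right below 0.14 rad) or (value of joint tab_near_left above 0.6 rad and value of joint each of tab_far_left, tab_far_right, tab_near_right below 0.14 rad) or (value of joint tab_near_right above 0.6 rad and value of joint each of tab_far_left, tab_far_right, tab_near_left below 0.14 rad))), for 0.2 s.
At the end, for the whole second after the job is handed in: Only the tab beside the soft corner is flat (joint above 0.60; no other can be), the other three stand (below 0.14); the slab is at rest and level in its frame (corner tops 32 to 36 mm above the desk); the bystanders are within 25 mm of where they were (((value of joint tab_far_left above 0.6 rad and value of joint each of tab_far_right, tab_near_left, tab_near_right below 0.14 rad) or (value of joint tab_far_right above 0.6 rad and value of joint each of tab_far_left, tab_near_left, tab_near_right below 0.14 rad) or (value of joint tab_near_left above 0.6 rad and value of joint each of tab_far_left, tab_far_right, tab_near_right below 0.14 rad) or (value of joint tab_near_right above 0.6 rad and value of joint each of tab_far_left, tab_far_right, tab_near_left below 0.14 rad)) and z of corner_far_left in the frame of frame between 0.032 and 0.036 m and z of corner_far_right in the frame of frame between 0.032 and 0.036 m and z of corner_near_left in the frame of frame between 0.032 and 0.036 m and z of corner_near_right in the frame of frame between 0.032 and 0.036 m and linear speed of slab below 0.02 m/s and angle between slab's own z axis and vertical below 0.03 rad and distance of each of tape_roll, eraser, paint_tube from where it was at the start of the episode below 0.025 m); the robot touches nothing.
It fails at once if a second shim tab is pressed (value of joint each of tab_far_left, tab_far_right above 0.14 rad or value of joint each of tab_far_left, tab_near_left above 0.14 rad or value of joint each of tab_far_left, tab_near_right above 0.14 rad or value of joint each of tab_far_right, tab_near_left above 0.14 rad or value of joint each of tab_far_right, tab_near_right above 0.14 rad or value of joint each of tab_near_left, tab_near_right above 0.14 rad).
It fails at once if the slab is lifted or carried off its feet (its middle rises more than 8 mm) (z of slab in the frame of frame above 0.032 m).
It fails at once if a bystander is pushed more than 25 mm or lifted (distance of any of tape_roll, eraser, paint_tube from where it was at the start of the episode above 0.025 m or height (world z) of any of tape_roll, eraser, paint_tube above 0.015 m).
It also fails if it takes over 48 s, if anything falls off the work surface, if the arm or the gripper's body presses on something with over 40 N, if the wrist force passes 120 N, or if a joint passes its speed limit or range.

ROBOT

A 7-joint arm with a two-finger parallel gripper is mounted at the origin on the work surface; the furniture and walls round the work are solid. World frame = base frame: x ahead of the robot, y to its left, z up, the work surface at z = 0. Lengths are in m, angles in rad, forces in N, time in s.
With the tool pointing down it reaches from about 0.425 to 0.925 m from the base axis. Payload 6.8 kg.
Tool frame: the origin (TCP) lies on the centre line of the jaws, within the pads' length; the fingertips stand bot.finger_overhang ahead of it and the grasp point (between the pads) lies 3 mm ahead of it (bot.finger_overhang is the distance from the TCP to the fingertips, in m); z points along the fingers, y is the direction in which the jaws open and shut (so a half turn about z gives the same grasp; the last joint's range is limited). The gripper opens to 85 mm and grips with 20 to 120 N. Pads are 22 mm wide; open, the fingers measure 114 mm over their backs; the gripper's body (76 mm by 85 mm) begins 54 mm behind the grasp point. The pads swing forward as they close: fully open they stand 13 mm farther back than shut.
Start: joints at [-1.455, 0.477, 0.022, 1.555, -0.011, 1.109, -0.083], TCP at [0.15, 0.658, 0.253] pointing down, gripper open.
Joint ranges: [-2.96, 2.96], [-0.34, 2.1], [-1.41, 1.46], [0.24, 2.44], [-1.37, 4.51], [0.17, 1.92], [-2.96, 2.96]. Speed limits (rad/s): [2.39, 2.39, 3.14, 3.14, 3.14, 3.14, 3.14].

INTERFACE

Orientations are given as a unit quaternion [w, x, y, z].
In Python, from station import bot gives the robot as it stands.
- The arm moves only by the tool drive_tool, never from a script. Its argument "increments" is text: rows parted by semicolons, each of 4 numbers parted by spaces: the shift along the world's x, y, z in m, then the turn about the world's z in rad. In form: tx ty tz spin; .... A call has 1 to 12 rows; each row shifts and turns the commanded pose from where the row before left it; what a row does not reach is not made up. A row lasts 1/12 s, in which the tool goes at most 41.7 mm and 7.16 degrees, less where a joint would pass 70% of its speed; a pose out of reach is approached as far as the arm can. A call is refused whole if a number of a shift passes 0.0417 or a number of a turn 0.125, either way. A call with a gripper value outside its range is refused whole. "grip" is the opening, from 0 (shut) to 1 (fully open), set as the call begins (left out, the last holds). The fingers move at their own pace and stop on an object; "squeeze" is the grip in N (left out, the last holds). Time passes only in rows, so rows that do not move let the fingers close. It gives the time, the measured TCP pose, the force and the opening at its end, in the units of the state.
- bot.get_obs(): the state, without advancing time (a new reading comes with each control period).
- bot.read_camera(name): name is "side" or "top"; returns the picture (400x640x3 uint8, red, green, blue); there is no depth.
- bot.calibration(name): a dict with "fx", "fy", "cx", "cy" (pixels), "distortion" ([k1, k2, p1, p2, k3] as OpenCV has them; the pictures are not rectified), "camera_from_world" (4x4, takes a point from world to camera coordinates). Camera axes: x right, y down, z forward; pixel columns grow to the right and rows downward; lengths in m; the calibration is good to about 2 mm. A picture is of the moment at which its call begins. calibration takes no time and is no camera call.
- bot.hand_in(): hands the job in, once; it reports no verdict.
The state is a dict: "t": time; "q": joint angles; "joint_vel": joint speeds; "joint_torque": joint torques, N m; "eef_pos": TCP position; "tool_rot": TCP orientation; "contact_force": force on the tool from outside, world axes, zero at the start; "torque": the same for the moment, N m; "gripper_width": opening from 0.0 (shut) to 1.0 (fully open).
Only numpy, scipy, OpenCV 4.12 (cv2) and the standard library are available. Lean on these libraries where they do the work, as an engineer would, in place of code of your own. Each camera call takes 0.05 s, during which the arm holds its last target.

## Working session

There is one attempt and no reset: what is moved stays moved. The work goes in short steps, Python scripts to look and compute and a tool call to move; the robot and the scene stay as the last step left them, time stands still between calls to the robot, and variables do not carry over. Pictures are saved under pics/ and viewed, and the job is handed in when it is done.

Besides the shell and the picture viewer there is one more tool, called after "Emit:" in YAML: its name, and indented under it one key for each argument. drive_tool: Moves the arm, as the interface text tells. Its arguments: {"type":"object","properties":{"increments":{"type":"string"},"grip":{"type":"number"},"squeeze":{"type":"number"}},"required":["increments"]}

```bash
mkdir -p pics; ls; python3 - <<'E'
from station import bot
import cv2
o=bot.get_obs()
print(o, bot.finger_overhang)
for n in("top","side"):
    cv2.imwrite(f"pics/{n}0.png",bot.read_camera(n)[:,:,::-1]); print(bot.calibration(n))
E
```

```text
pics
{'t': 0.0, 'q': array([-1.45510231,  0.47783899,  0.02233551,  1.55646024, -0.01148281,
        1.10928649, -0.08308938]), 'joint_vel': array([-2.26175523e-03, -2.96887237e-04,  1.22329426e-03,  2.08734686e-03,
        1.33670713e-05,  7.99254466e-04,  6.43895960e-04]), 'joint_torque': array([-4.74828375e-04, -5.96441317e+01,  1.60755493e+00, -2.81205779e+01,
        1.23969352e-02,  9.25613742e-03, -6.29503532e-06]), 'eef_pos': array([0.14969415, 0.65762354, 0.25229582]), 'tool_rot': array([-2.75018026e-05,  1.11641958e-01,  9.93748058e-01, -9.32014817e-04]), 'contact_force': array([-0.58212836, -0.20589352, -0.19710414]), 'torque': array([ 0.00847119, -0.01753581, -0.00219184]), 'gripper_width': 0.9926082437043431} 0.022
{'fx': 428.7499828888973, 'fy': 428.7499828888973, 'cx': 316.62786558062373, 'cy': 197.94915142421905, 'distortion': array([0.01312873, 0.        , 0.        , 0.        , 0.        ]), 'camera_from_world': array([[ 0.01744824, -0.99961353,  0.02164137, -0.08252989],
       [-0.99809618, -0.01869423, -0.05877536,  0.4890289 ],
       [ 0.05915722, -0.02057464, -0.99803663,  1.59011911],
       [ 0.        ,  0.        ,  0.        ,  1.        ]])}
{'fx': 378.350718750032, 'fy': 378.350718750032, 'cx': 317.175011773281, 'cy': 197.02415092830185, 'distortion': array([0.02316344, 0.        , 0.        , 0.        , 0.        ]), 'camera_from_world': array([[ 0.99805865,  0.059242  ,  0.01921785, -0.46567775],
       [ 0.05100103, -0.60030824, -0.79814091, -0.00263178],
       [-0.03574683,  0.79757157, -0.60216423,  1.24094289],
       [ 0.        ,  0.        ,  0.        ,  1.        ]])}
```

View pics/top0.png

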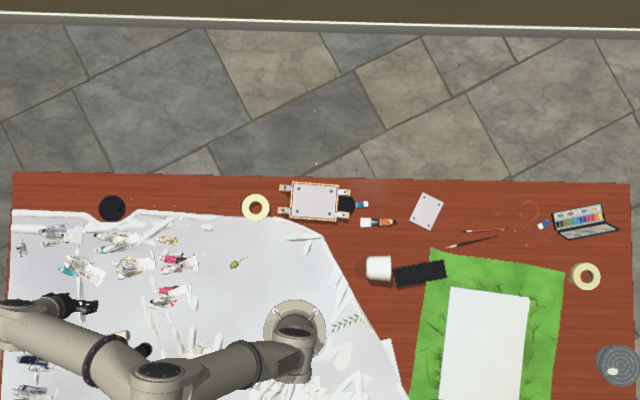

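View pics/side0.png

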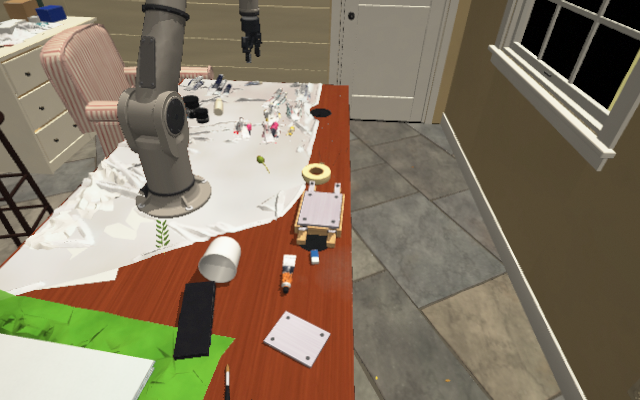

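The frame and slab are at about (315,201) in the top view and (320,212) in the side view. The tape is left of it and the eraser and paint tube are right of it. The loose plate at (427,210) is a decoy. I'll enlarge both.

```bash
python3 - <<'E'
import cv2
a=cv2.imread("pics/top0.png")[165:240,235:405]; cv2.imwrite("pics/top0z.png",cv2.resize(a,None,fx=4.7,fy=4.7,interpolation=cv2.INTER_CUBIC))
a=cv2.imread("pics/side0.png")[155:275,275:375]; cv2.imwrite("pics/side0z.png",cv2.resize(a,None,fx=5,fy=5,interpolation=cv2.INTER_CUBIC))
E
```

```text
(no output)
```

View pics/top0z.png

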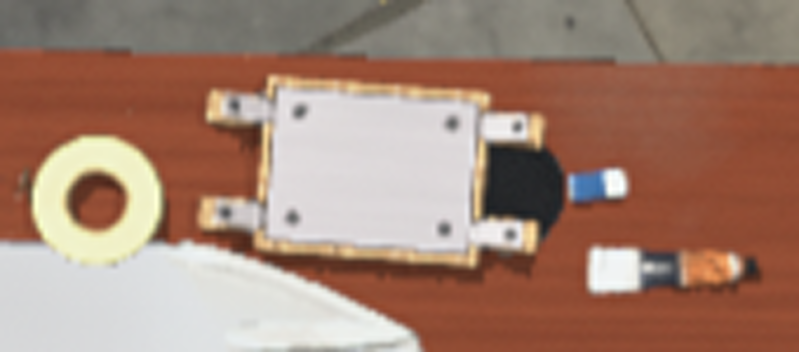

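View pics/side0z.png

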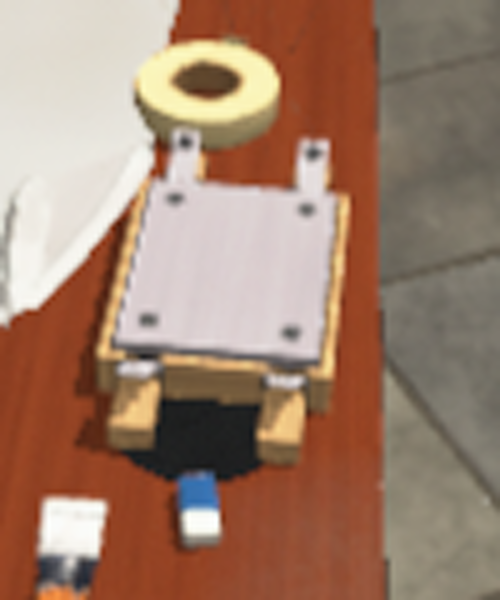

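```bash
cat > geo.py <<'E'
import numpy as np, cv2
from station import bot
L=np.array
loc={'FL':(42,60,34),'FR':(42,-60,34),'NL':(-42,60,34),'NR':(-42,-60,34),'pFL':(42,111,43),'pFR':(42,-111,43),'pNL':(-42,111,43),'pNR':(-42,-111,43)}
def proj(n,P):
    c=bot.calibration(n);T=c['camera_from_world'];K=L([[c['fx'],0,c['cx']],[0,c['fy'],c['cy']],[0,0,1]])
    return cv2.projectPoints(np.atleast_2d(P).astype(float),cv2.Rodrigues(T[:3,:3])[0],T[:3,3],K,c['distortion'])[0][:,0]
def world(p,k):
    x,y,z=L(loc[k])/1000;c,s=np.cos(p[2]),np.sin(p[2]);return L([p[0]+c*x-s*y,p[1]+s*x+c*y,z])
E
python3 - <<'E'
from geo import *
from scipy.optimize import least_squares
z=4.7
t={'FL':(300,111),'FR':(452,123),'NL':(293,217),'NR':(444,229),'pFL':(234,105),'pFR':(517,127),'pNL':(225,212),'pNR':(511,235)}
t={k:((v[0]+.5)/z-.5+235,(v[1]+.5)/z-.5+165) for k,v in t.items()}
s={'FL':(307,209),'NL':(175,198),'NR':(149,319),'FR':(291,332),'pNL':(185,142),'pFL':(313,153)}
s={k:((v[0]+.5)/5-.5+275,(v[1]+.5)/5-.5+155) for k,v in s.items()}
def res(p,use=('top','side')):
    r=[]
    for n,d in(('top',t),('side',s)):
        if n in use: r.append((proj(n,[world(p,k) for k in d])-L(list(d.values()))).ravel())
    return np.concatenate(r)
for use in(('top','side'),('top',),('side',)):
    q=least_squares(res,[.5,0,0],args=(use,));print(use,q.x,np.abs(q.fun).max(),np.round(q.fun,1))
    if len(use)==2:
        for k in loc: print(k,np.round(world(q.x,k),4))
E
```

```text
('top', 'side') [ 0.47944506 -0.06199266 -0.05891034] 0.5436957519683006 [-0.2 -0.2 -0.2 -0.2 -0.5 -0.1 -0.2 -0.2 -0.  -0.2 -0.2 -0.2  0.  -0.2
 -0.5 -0.5 -0.3  0.5 -0.2  0.5 -0.5  0.5 -0.4  0.5 -0.1  0.3 -0.1  0.2]
FL [ 0.5249 -0.0046  0.034 ]
FR [ 0.5178 -0.1244  0.034 ]
NL [4.411e-01 4.000e-04 3.400e-02]
NR [ 0.434  -0.1194  0.034 ]
pFL [0.5279 0.0463 0.043 ]
pFR [ 0.5148 -0.1753  0.043 ]
pNL [0.4441 0.0513 0.043 ]
pNR [ 0.431  -0.1703  0.043 ]
('top',) [ 0.47858118 -0.06286744 -0.05897355] 0.3037446908777497 [ 0.   0.  -0.  -0.  -0.3  0.1  0.   0.   0.2  0.   0.1  0.   0.3  0.
 -0.3 -0.2]
('side',) [ 0.48035315 -0.05982814 -0.0547917 ] 0.1990705847489096 [-0.1  0.1  0.   0.1 -0.1  0.   0.  -0.   0.1 -0.1  0.  -0.2]
```

Emit:
drive_tool:
  increments: "0.0187 -0.033 0 0.014;0.0187 -0.033 0 0.014;0.0187 -0.033 0 0.014;0.0187 -0.033 0 0.014;0.0187 -0.033 0 0.014;0.0187 -0.033 0 0.014;0.0187 -0.033 -0.01 0.014;0.0187 -0.033 -0.01 0.014;0.0187 -0.033 -0.01 0.014;0.0187 -0.033 -0.01 0.014;0.0187 -0.033 -0.01 0.014;0.0187 -0.033 -0.01 0.011"
  grip: 0
  squeeze: 20

```text
t: 1.1
eef_pos: [0.3746, 0.2603, 0.1929]
tool_rot: [-0.0, 0.029, 1.0, 0.0]
contact_force: [0.4, 1.4, -1.3]
gripper_width: 0.003
```

Emit:
drive_tool:
  increments: "0.0187 -0.033 -0.005 0;0.0187 -0.033 -0.005 0;0.0187 -0.033 -0.01 0;0.0187 -0.033 -0.01 0;0.0187 -0.033 -0.015 0;0.0187 -0.033 -0.02 0;0.0187 -0.033 -0.02 0;0.0184 -0.0333 -0.02 0;0 0 0 0;0 0 0 0;0 0 0 0"

```text
t: 2.02
eef_pos: [0.5214, 0.0011, 0.0898]
tool_rot: [-0.001, 0.03, 1.0, 0.0]
contact_force: [-0.2, 1.1, 1.1]
gripper_width: 0.002
```

```bash
python3 - <<'E'
from station import bot
import cv2
o=bot.get_obs();print(o['eef_pos'],o['contact_force'],o['gripper_width'])
a=bot.read_camera("side")[125:275,250:400,::-1]; cv2.imwrite("pics/s1.png",cv2.resize(a,None,fx=4,fy=4,interpolation=cv2.INTER_CUBIC))
E
```

```text
[0.5214211  0.00111891 0.08977689] [-0.23913775  1.09181714  1.10238046] 0.0017033349122495814
```

View pics/s1.png

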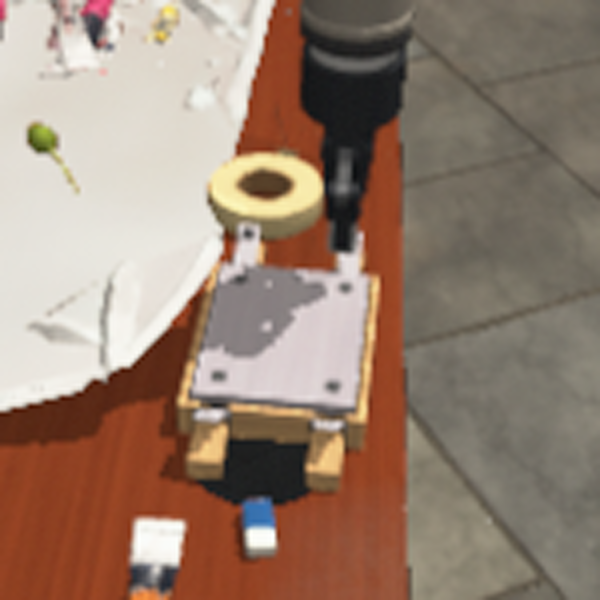

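Emit:
drive_tool:
  increments: "0.0025 -0.0055 -0.01 0;0 0 -0.01 0;0 0 -0.008 0;0 0 0 0;0 0 -0.002 0;0 0 -0.002 0;0 0 -0.001 0;0 0 0 0"

```text
t: 2.73
eef_pos: [0.5244, -0.0047, 0.057]
tool_rot: [0.0, 0.029, 1.0, 0.0]
contact_force: [-0.2, 0.6, 0.3]
gripper_width: -0.004
```

Emit:
drive_tool:
  increments: "0 0 -0.001 0;0 0 -0.001 0;0 0 -0.001 0;0 0 -0.001 0;0 0 0 0"

```text
t: 3.15
eef_pos: [0.5249, -0.0047, 0.0553]
tool_rot: [0.0, 0.03, 1.0, 0.001]
contact_force: [-7.7, 0.7, 26.9]
gripper_width: 0.003
```

Far left bears: 27 N with no give. Next is far right.

Emit:
drive_tool:
  increments: "0 0 0.01 0;0 0 0.012 0;-0.0017 -0.03 0 0;-0.0017 -0.03 0 0;-0.0018 -0.03 0 0;-0.0018 -0.03 0 0;0 0 -0.008 0;0 0 -0.007 0;0 0 0 0;0 0 -0.001 0;0 0 -0.001 0;0 0 0 0"

```text
t: 4.15
eef_pos: [0.5177, -0.1235, 0.058]
tool_rot: [-0.0, 0.028, 1.0, 0.0]
contact_force: [0.2, -0.8, 0.6]
gripper_width: 0.003
```

Emit:
drive_tool:
  increments: "0 0 -0.001 0;0 0 -0.001 0;0 0 -0.001 0;0 0 0 0;0 0 0 0"

```text
t: 4.57
eef_pos: [0.5177, -0.1243, 0.0558]
tool_rot: [0.0, 0.029, 1.0, 0.0]
contact_force: [-1.9, 2.1, 8.5]
gripper_width: 0.002
```

Emit:
drive_tool:
  increments: "0 0 -0.001 0;0 0 0 0"

```text
t: 4.73
eef_pos: [0.5178, -0.1244, 0.0555]
tool_rot: [0.0, 0.029, 1.0, 0.001]
contact_force: [-5.5, 2.8, 17.5]
gripper_width: 0.0
```

Far right bears too: 17.5 N with the tip at 33.5 mm. Next is near right at (0.434, -0.120).

Emit:
drive_tool:
  increments: "0 0 0.01 0;0 0 0.012 0;-0.028 0.0015 0 0;-0.028 0.0015 0 0;-0.028 0.0015 0 0;0 0 0 0;0 0 -0.01 0;0 0 -0.006 0;0 0 -0.001 0;0 0 0 0;0 0 0 0"

```text
t: 5.65
eef_pos: [0.434, -0.1203, 0.0588]
tool_rot: [-0.0, 0.029, 1.0, -0.0]
contact_force: [0.6, 0.8, 0.3]
gripper_width: 0.001
```

Emit:
drive_tool:
  increments: "0 0 -0.001 0;0 0 -0.001 0;0 0 -0.001 0;0 0 -0.001 0;0 0 0 0;0 0 0 0"

```text
t: 6.15
eef_pos: [0.4335, -0.1203, 0.0551]
tool_rot: [0.0, 0.029, 1.0, -0.0]
contact_force: [-0.8, 0.1, 2.3]
gripper_width: -0.002
```

Emit:
drive_tool:
  increments: "0 0 -0.001 0;0 0 -0.001 0;0 0 -0.001 0;0 0 0 0;0 0 0 0"

```text
t: 6.57
eef_pos: [0.4333, -0.1204, 0.052]
tool_rot: [-0.0, 0.03, 1.0, -0.0]
contact_force: [-2.2, -1.6, 2.6]
gripper_width: -0.002
```

Near right gives. I'll press it clearly past 3 mm.

Emit:
drive_tool:
  increments: "0 0 -0.001 0;0 0 -0.001 0;0 0 -0.0005 0;0 0 0 0;0 0 0 0"

```text
t: 6.98
eef_pos: [0.4332, -0.1205, 0.0504]
tool_rot: [-0.0, 0.03, 1.0, 0.0]
contact_force: [-5.0, 0.2, 19.6]
gripper_width: 0.0
```

Emit:
drive_tool:
  increments: "0 0 0.015 0;0 0 0.02 0;-0.001 -0.02 0.004 0;-0.001 -0.02 0 0;0 -0.017 0 0;0 0 0 0;0 0 -0.008 0;0 0 -0.006 0;0 0 0 0"

```text
t: 7.73
eef_pos: [0.4305, -0.1757, 0.0729]
tool_rot: [-0.001, 0.029, 1.0, 0.001]
contact_force: [0.8, -0.4, -0.8]
gripper_width: -0.002
```

```bash
python3 - <<'E'
from station import bot
import cv2
o=bot.get_obs();print(o['eef_pos'],o['contact_force'])
a=bot.read_camera("side")[125:275,250:400,::-1]; cv2.imwrite("pics/s2.png",cv2.resize(a,None,fx=4,fy=4,interpolation=cv2.INTER_CUBIC))
E
```

```text
[ 0.43049024 -0.17574099  0.07291786] [ 0.75679105 -0.43066547 -0.84781922]
```

View pics/s2.png

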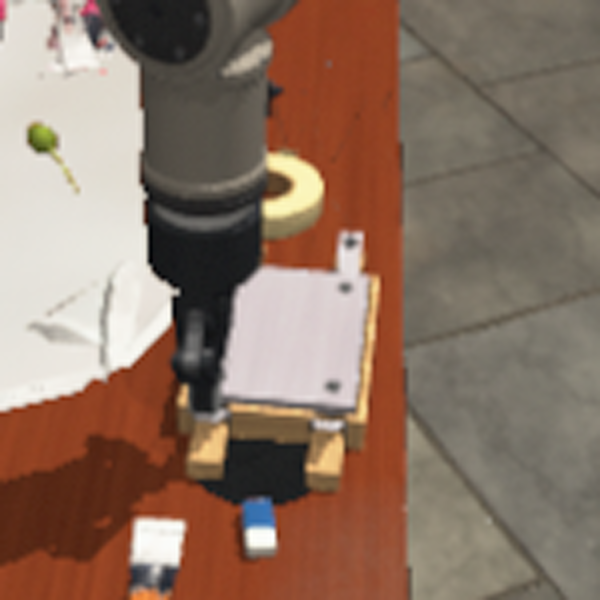

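The closed fingertip is over the near right tab at zoom (207,408), and its ledge is at (207,450). I'm pressing down now.

Emit:
drive_tool:
  increments: "0 -0.001 -0.003 0;0 0 -0.003 0;0 0 -0.003 0;0 0 -0.003 0;0 0 -0.003 0;0 0 -0.003 0;0 0 -0.003 0;0 0 -0.003 0;0 0 -0.002 0;0 0 0 0;0 0 0 0"

```text
t: 8.7
eef_pos: [0.431, -0.1777, 0.0482]
tool_rot: [-0.001, 0.029, 1.0, 0.0]
contact_force: [0.5, -0.6, 0.8]
gripper_width: -0.0
```

Emit:
drive_tool:
  increments: "0 0 -0.001 0;0 0 -0.001 0;0 0 -0.001 0;0 0 -0.001 0;0 0 0 0;0 0 0 0"

```text
t: 9.2
eef_pos: [0.4311, -0.1779, 0.0451]
tool_rot: [-0.0, 0.029, 1.0, 0.0]
contact_force: [-3.7, 0.7, 14.6]
gripper_width: -0.0
```

Tip is 23 mm above the desk at 14.6 N, so the tab is flat on its ledge. I'm adding a little more press, then withdrawing and looking.

Emit:
drive_tool:
  increments: "0 0 -0.0005 0;0 0 0 0;0 0 0 0;0 0 0.01 0;0 0 0.02 0;0 0 0.04 0;-0.005 0.03 0.04 0;0 0.04 0.04 0;0 0.04 0.03 0;0 0.04 0 0;0 0.04 0 0;0 0.04 0 0"

```text
t: 10.2
eef_pos: [0.4268, 0.0313, 0.2024]
tool_rot: [0.001, 0.03, 1.0, 0.0]
contact_force: [0.6, -1.4, 0.4]
gripper_width: -0.003
```

Emit:
drive_tool:
  increments: "0 0.04 0 0;0 0.04 0 0;0 0.04 0 0;0 0.04 0 0;0 0 0 0;0 0 0 0;0 0 0 0"

```text
t: 10.78
eef_pos: [0.4267, 0.1889, 0.2013]
tool_rot: [-0.0, 0.029, 1.0, -0.001]
contact_force: [0.5, -1.4, 0.5]
gripper_width: -0.002
```

```bash
python3 - <<'E'
from station import bot
import cv2
o=bot.get_obs();print(o['t'],o['eef_pos'],o['contact_force'])
a=bot.read_camera("side")[155:275,275:375,::-1]; b=bot.read_camera("top")[165:240,235:405,::-1]
cv2.imwrite("pics/s3.png",cv2.resize(a,None,fx=5,fy=5,interpolation=cv2.INTER_CUBIC))
cv2.imwrite("pics/t3.png",cv2.resize(b,None,fx=4.7,fy=4.7,interpolation=cv2.INTER_CUBIC))
E
```

```text
10.7833 [0.42674228 0.18886008 0.20130864] [ 0.50860361 -1.37668148  0.50763636]
```

View pics/s3.png

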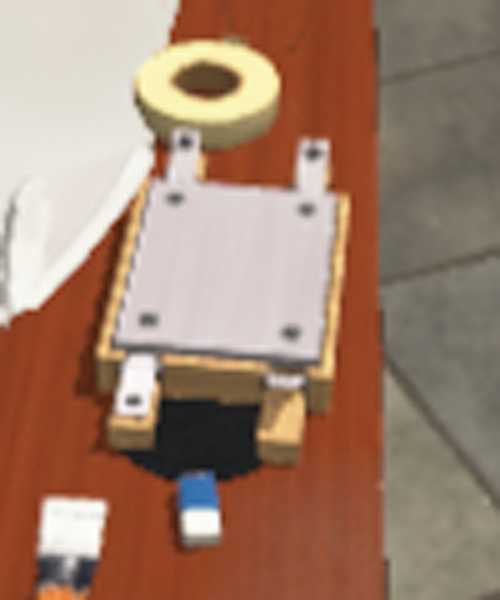

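View pics/t3.png

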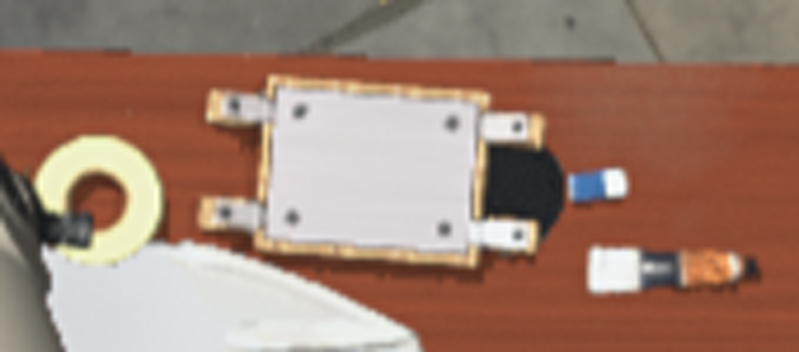

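The near right tab lies flat, with its pad at zoom (133,400) in the side view. The other three stand as before, and the slab and bystanders haven't moved. I'll check the pad position numerically, then hand in.

```bash
python3 - <<'E'
from geo import *
loc['x']=(-42,-119,23.5)
p=[.4794,-.062,-.0589]
m=proj('side',world(p,'x'))[0]; print((m-[275,155]+.5)*5-.5)
print(bot.hand_in())
E
```

```text
[131.18245992 402.58034056]
the job is handed in; nothing more can be done
None
```

The near right corner is the soft one, and the tab beside it is now pressed flat. The job is handed in, about 11 s into the 48 s.

| Corner | What it did |
|---|---|
| Far left | Did not give, at up to 27 N |
| Far right | Did not give, at up to 17.5 N |
| Near right | Gave about 3.5 mm at roughly 2.6 N and bottomed out about 5 mm down |
| Near left | Not pressed, since the soft corner was already found |

- **Tab:** The near right tab stopped with the fingertip about 23 mm above the desk at 14.6 N, as expected for flat. After I withdrew, its pad appeared in the side view within about 1 camera pixel of where a flat tab should be.
- **Rest of the scene:** The last pictures show the other three tabs standing, the slab back level, and the tape, eraser and paint tube where they were.
- **Arm:** It is clear of everything, about 0.2 m up.

No check failed. The top and side camera fits for the frame's position differed by about 3 mm, so I used the combined fit.

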